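# Stamp a culture dish in the bench press

## Robot

A 6-joint arm with a two-finger parallel gripper is mounted at the origin on a cart in front of the work surface, level with it; the furniture and walls round the work are solid. World frame = base frame: x ahead of the robot, y to its left, z up, the work surface at z = 0. Lengths are in mm, angles in rad, forces in N, time in s.
With the tool pointing down it reaches from about 375 to 925 mm from the base axis. Payload 5.7 kg.
Tool frame: the origin (TCP) lies between the finger pads; the fingertips stand 11 mm ahead of it and the grasp point (between the pads) lies 8 mm behind it; z points along the fingers, y is the line along which they close (so a half turn about z gives the same grasp; the last joint's range is limited). The gripper opens to 85 mm and grips with 20 to 120 N. Pads are 22 mm wide; open, the fingers measure 114 mm over their backs; the gripper's body (76 mm by 85 mm) begins 54 mm behind the grasp point. The pads swing forward as they close: fully open they stand 13 mm farther back than shut.
Start: joints at [1.235, 0.359, 1.51, -0, 1.272, -0.115], TCP at [131.402, 585.404, 242.267] pointing down, gripper open.
Joint ranges: [-2.97, 2.97], [-1.01, 2.36], [0.21, 2.38], [-0.96, 4.11], [0.2, 2.71], [-2.98, 2.98]. Speed limits (rad/s): [2.39, 2.39, 3.14, 3.14, 3.14, 3.14].

## Interface

Orientations are given as a rotation vector (axis times angle).
In Python, from bench import ctrl, fingers, snapshot gives the robot as it stands. The module is installed in compiled form; this text tells all that it offers. Calls block until the motion is done:
- ctrl.goto(position, orientation): joint-space move of the TCP to a pose.
- ctrl.move_linear(position, attitude=None, feed=150, until_force=None): straight line of the TCP; attitude=None keeps the orientation; feed is the mean speed in mm/s. With until_force (N) it stops when the force on the tool has changed by that much, and returns True; else False.
- ctrl.goto_joints(angles): joint-space move.
- fingers.open_jaws() and fingers.gripper_close(squeeze=None): open the fingers fully, or close them until they stop; squeeze is the grip in N (None keeps the last).
- ctrl.hold(seconds).
- ctrl.inverse_kinematics(position, orientation): joint angles nearest the present ones, or None.
- ctrl.sense(): the state.
- snapshot(name): name is "scene" or "top"; returns a dict with "frame" (480x640x3 uint8, blue, green, red), "intrinsics" (3x3 intrinsics, pixels), "dist" ([k1, k2, p1, p2, k3] as OpenCV has them; the pictures are not rectified), "R" (3x3) and "t" (3): a world point X has camera coordinates R X + t. Camera axes: x right, y down, z forward; pixel columns grow to the right and rows downward; lengths in mm; the calibration is good to about 2 mm. A picture is of the moment at which its call begins. There is no depth.
A pose or a line that the arm cannot do raises ctrl.IKError and nothing moves.
- ctrl.hand_in(): hands the job in; it is judged then, once.
The state is a dict: "clock": time; "joints": joint angles; "qvel": joint speeds; "joint_torque": joint torques, N m; "position": TCP position; "ee_rot": TCP orientation; "wrist_force": force on the tool from outside, world axes, zero at the start; "moment": the same for the moment, N m; "grip_width": finger opening in mm; "finger_force": force on a finger pad.
Only numpy, scipy, OpenCV 4.12 (cv2) and the standard library are available. Lean on these libraries where they do the work, as an engineer would, in place of code of your own. Each camera call takes 0.05 s, during which the arm holds its last target. There are 200 camera calls.

## Task

Stamp the petri dish: set it flat in the round nest of the press's carriage, push the carriage all the way in under the ram, turn the index key clockwise to its stop and let it spring back. Then press the plunger head down to its stop, let it rise fully, and draw the carriage all the way out again with the dish still lying flat in its nest. Leave the tape roll, the cup and the vial where they are.

Things in the scene. Friction and masses are not known exactly. Their poses are not given: they have to be found in the camera images.
- press: grey stamping press, fixed to the worktop: deck 295 mm along its y, 90 along x, top 18 mm high; a column (56 mm wide, x +49 to +83 mm) carries an overarm (46 mm wide, from x -40 mm, 94 to 130 mm high). Origin on the worktop under the ram axis; z up, x to the column (away from the robot at yaw 0), y to the left, along the carriage's run
- nest (a point): centre of the nest floor on the aluminium carriage (plate 74 x 80 mm): a round recess 66 mm across at its floor, with a flared lip round it, 6 mm high, 80 mm over all; floor 29 mm above the worktop. With the carriage out it lies at press y = +90 mm, fully in at press y = 0 under the ram. Axes as the press
- post (a point): upright post of the carriage, 12 mm thick with a 16 mm black knob on top; this point lies on its axis 55 mm above the worktop, at the knob's lower half; the knob's top is 65 mm, the tongue it stands on 28 mm above the worktop. It stands 110 mm from the nest centre toward press +y and moves with the carriage
- carriage (a joint): slide of the carriage, m: 0 = all the way out (toward press +y), 0.090 = all the way in (toward press -y), the nest under the ram; it stays where it is left, about 1.2 N of friction
- key_grip (a point): index key: a black bar grip 46 mm long, 12 mm wide, standing from 26 to 52 mm above the worktop on a flat dial on the deck at press y = -112 mm, x = 0; this point lies on its upright turning axis 42 mm above the worktop. At rest the bar lies along the press x; its own x runs along the bar
- key (a joint): turn of the key, rad: 0 = rest, 1.0 = stop, clockwise seen from above; a spring (about 0.11 N m at the stop) turns it back to 0
- plunger_top (a point): centre of the top of the black mushroom plunger head (42 mm across, flat top), on the ram axis above the overarm, 190 mm above the worktop when up
- plunger (a joint): travel of the plunger, m: 0 = up, 0.020 = down on its stop; a spring lifts it again; about 3.5 N to start, 10 N at the stop
- dish: round petri dish with clear lid, closed in one piece, 60 mm across, 17 mm high, 30 g; origin at the centre of its underside, z up
- tape_roll: bystander: roll of tape lying flat, 64 mm across, 19 mm high, with a hole in its middle; origin at the centre of its underside
- cup: bystander: specimen cup with lid, 60 mm across, 81 mm high; origin at the centre of its underside
- vial: bystander: small capped vial, 21 mm across, 48 mm high; origin at the centre of its underside
Things that resemble listed ones, but are neither listed nor needed, are in the scene too. Leave any purple or turquoise look-alike of the dish alone.

How it is judged (in metres and radians):
On the way, in this order (a step that is already met when the one before it is completed fails the run):
1. the dish lies flat in the nest, let go (horizontal distance between dish and nest below 0.009 m and z of dish in the frame of nest between -0.004 and 0.004 m and angle between dish's own z axis and vertical below 0.06 rad and contact force between the fingers and dish below 0.1 N), for 0.2 s.
2. the carriage is all the way in, the dish in its nest (horizontal distance between dish and nest below 0.009 m and z of dish in the frame of nest between -0.004 and 0.004 m and angle between dish's own z axis and vertical below 0.06 rad and value of joint carriage above 0.085 m), for 0.1 s.
3. the key is turned to its stop with the carriage in (value of joint carriage above 0.085 m and value of joint key above 0.92 rad), for 0.1 s.
4. the key has sprung back (value of joint carriage above 0.085 m and value of joint key below 0.12 rad), for 0.1 s.
5. the plunger is pressed to its stop over the dish, the key at rest (all of step 4 and horizontal distance between dish and nest below 0.009 m and z of dish in the frame of nest between -0.004 and 0.004 m and angle between dish's own z axis and vertical below 0.06 rad and value of joint plunger above 0.018 m), for 0.1 s.
6. the plunger has risen fully with the carriage still in (value of joint carriage above 0.085 m and value of joint plunger below 0.003 m), for 0.1 s.
At the end, for the whole second after the job is handed in: the carriage is all the way out (within 6 mm of its outer stop) with the dish at rest flat in the nest (centre within 9 mm, height within 4 mm, tilt under 0.06 rad), the plunger up (within 3 mm) and the key sprung back (within 0.12 rad) (horizontal distance between dish and nest below 0.009 m and z of dish in the frame of nest between -0.004 and 0.004 m and angle between dish's own z axis and vertical below 0.06 rad and value of joint carriage below 0.006 m and value of joint key below 0.12 rad and value of joint plunger below 0.003 m and linear speed of dish below 0.02 m/s); the robot touches nothing.
It fails at once if the tape roll is moved more than 30 mm or tipped (distance of tape_roll from where it was at the start of the episode above 0.03 m or angle between tape_roll's own z axis and vertical above 0.4 rad).
It fails at once if the cup is moved more than 30 mm or tipped (distance of cup from where it was at the start of the episode above 0.03 m or angle between cup's own z axis and vertical above 0.4 rad).
It fails at once if the vial is moved more than 30 mm or tipped (distance of vial from where it was at the start of the episode above 0.03 m or angle between vial's own z axis and vertical above 0.4 rad).
It also fails if it takes over 72 s, if anything falls off the work surface, if the arm or the gripper's body presses on something with over 40 N, if the wrist force passes 120 N, or if a joint passes its speed limit or range.

## Working session

There is one attempt and no reset: what is moved stays moved. The work goes in short steps, each a Python script; the robot and the scene stay as the last script left them, time stands still between calls to the robot, and variables do not carry over. Pictures are saved under pics/ and viewed, at most 10 in all, crops included, and the job is handed in when it is done.

```bash
mkdir -p pics; python3 - <<'E'
from bench import ctrl,fingers,snapshot
import cv2,numpy as np,pickle
for n in("scene","top"):
    s=snapshot(n); cv2.imwrite(f"pics/{n}0.png",s["frame"]); pickle.dump(s,open(f"{n}0.pkl","wb"))
    print(n,s["intrinsics"].tolist(),s["dist"],(-s["R"].T@s["t"]).round(),s["R"].round(2).tolist())
s=ctrl.sense();print(s["clock"],s["ee_rot"],s["grip_width"],s["wrist_force"])
E
```

```text
scene [[512.6406207466763, 0.0, 324.77812311589946], [0.0, 512.6406207466763, 234.1799091960674], [0.0, 0.0, 1.0]] [0.0138449 0.        0.        0.        0.       ] [  79. -875.  994.] [[0.9, -0.43, 0.01], [-0.27, -0.58, -0.77], [0.34, 0.69, -0.64]]
top [[438.8194156693163, 0.0, 320.85763619137015], [0.0, 438.8194156693163, 240.57767633192128], [0.0, 0.0, 1.0]] [-0.02488987  0.          0.          0.          0.        ] [ 390.   69. 1088.] [[-0.01, -1.0, 0.0], [-0.99, 0.01, -0.14], [0.14, -0.0, -0.99]]
0.1 [-3.46115260e-01 -3.12208071e+00  2.56330738e-03] 85.16485266814637 [ 0.53270492 -0.50099353  0.39418913]
```

View pics/scene0.png

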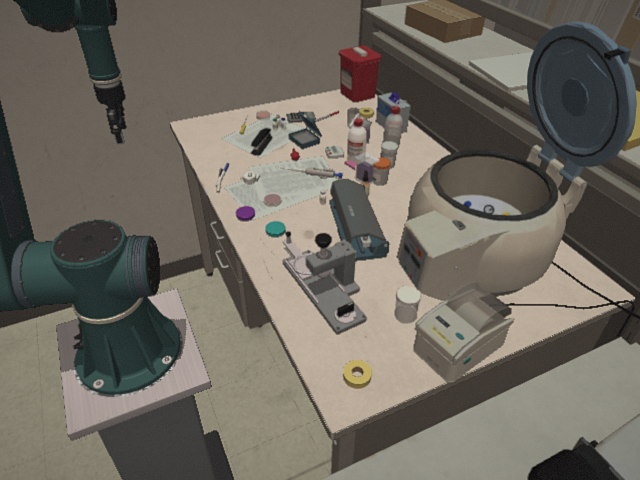

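View pics/top0.png

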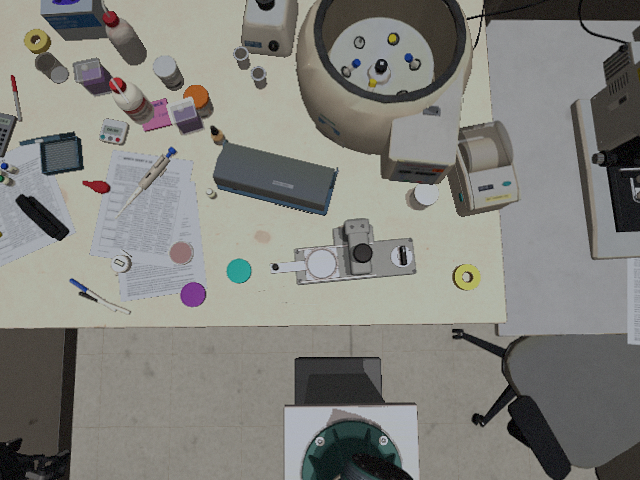

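The scene view shows the press at about (325,280). The top view shows it at (355,258), with the nest at (322,264), the post knob at (275,267), the key at (403,256) and the plunger at (361,254).

Things in the top view that could be taken for the dish:
- pinkish disc on paper at (181,252)
- purple look-alike at (193,294)
- turquoise look-alike at (239,271)
- faint pinkish blot at (262,237)
- white cap/jar at (121,263)
- another pinkish disc far off, scene (263,115)

My choice is the disc at (181,252), and I'll check it in a close crop.

```bash
python3 - <<'E'
import cv2,numpy as np
t=cv2.imread("pics/top0.png");s=cv2.imread("pics/scene0.png")
a=cv2.resize(t[225:310,100:280],(800,378),interpolation=cv2.INTER_CUBIC)
b=cv2.resize(s[100:250,220:420],(400,222*300//222),interpolation=cv2.INTER_CUBIC)[:222]
b=cv2.resize(s[180:291,220:420],(400,222),interpolation=cv2.INTER_CUBIC)
c=cv2.resize(s[90:201,220:420],(400,222),interpolation=cv2.INTER_CUBIC)
cv2.imwrite("pics/crop1.png",np.vstack([a,np.hstack([b,c])]))
a=cv2.resize(t[210:290,260:420],(800,400),interpolation=cv2.INTER_CUBIC)
cv2.imwrite("pics/crop2.png",a)
E
```

```text
(no output)
```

View pics/crop1.png

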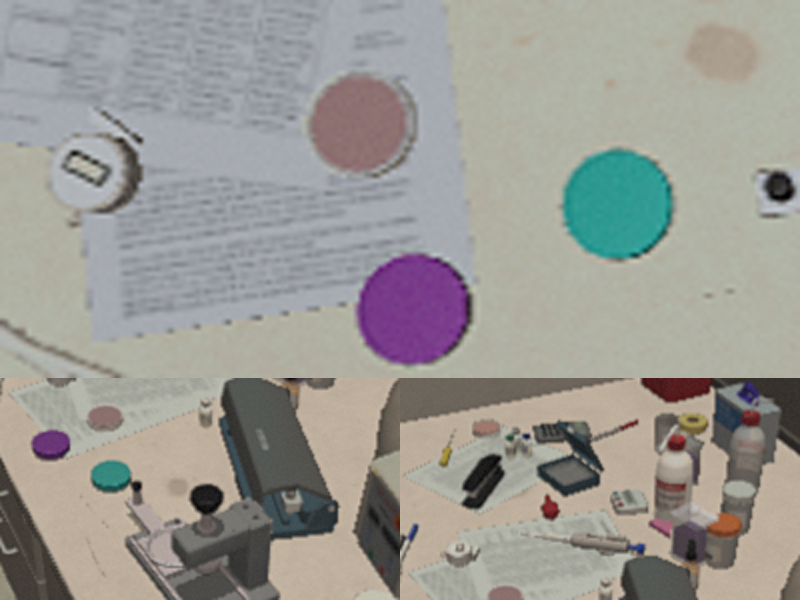

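View pics/crop2.png

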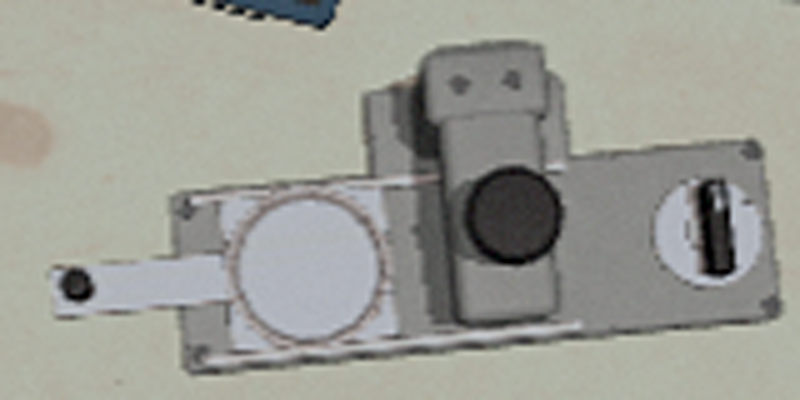

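The crop shows the pink, lidded dish at top (181,252) with its clear rim visible. The blot at (262,237) is flat, and the nest is empty. Next I'll measure positions from masks.

```bash
cat > h.py <<'E'
import cv2,numpy as np,pickle
def ray(s,px):
    u=cv2.undistortPoints(np.array([[px]],float),s["intrinsics"],np.array(s["dist"],float))[0,0]
    return -s["R"].T@s["t"], s["R"].T@np.array([u[0],u[1],1.])
def on(s,px,z):
    c,d=ray(s,px); return c+d*(z-c[2])/d[2]
def tri(s1,p1,s2,p2):
    (a,d),(b,e)=ray(s1,p1),ray(s2,p2); k=np.linalg.lstsq(np.c_[d,-e],b-a,rcond=None)[0]
    p,q=a+k[0]*d,b+k[1]*e; return (p+q)/2,np.linalg.norm(p-q)
def blob(s,box,f,show=None):
    """largest blob within box (x0,y0,x1,y1) of mask f(hsv): ellipse centre, axes, area"""
    x0,y0,x1,y1=box; K=4
    im=cv2.resize(s["frame"][y0:y1,x0:x1],None,fx=K,fy=K,interpolation=cv2.INTER_CUBIC)
    m=f(cv2.cvtColor(im,cv2.COLOR_BGR2HSV).astype(int)).astype(np.uint8)
    c=max(cv2.findContours(m,cv2.RETR_EXTERNAL,cv2.CHAIN_APPROX_NONE)[0],key=cv2.contourArea)
    (x,y),ax,an=cv2.fitEllipse(cv2.convexHull(c)); g=lambda v,o:(v+.5)/K-.5+o
    return np.array([g(x,x0),g(y,y0)]),np.array(ax)/K,cv2.contourArea(c)/K**2
dark=lambda h:h[...,2]<75
pink=lambda h:((h[...,0]<12)|(h[...,0]>165))&(h[...,1]>45)
E
python3 - <<'E'
from h import *
T=pickle.load(open("top0.pkl","rb"));S=pickle.load(open("scene0.pkl","rb"))
for n,px in dict(dT=(181,252)).items(): print(cv2.cvtColor(T["frame"][252:253,175:188],cv2.COLOR_BGR2HSV)[0,::4].tolist(), cv2.cvtColor(S["frame"][200:201,268:278],cv2.COLOR_BGR2HSV)[0,::4].tolist(),cv2.cvtColor(T["frame"][252:253,166:170],cv2.COLOR_BGR2HSV)[0].tolist())
r={}
for n,b1,b2,f,z in [("dish",(165,236,198,268),(258,188,288,210),pink,17),("knob",(266,258,284,276),(280,228,294,242),dark,62),
  ("plunger",(348,240,376,268),(310,230,336,250),dark,190),("key",(396,242,412,268),None,dark,52)]:
    p=blob(T,b1,f); print(n,p, on(T,p[0],z).round(1))
    if b2: q=blob(S,b2,f); print("   ",q,on(S,q[0],z).round(1),[x if np.isscalar(x) else x.round(1) for x in tri(T,p[0],S,q[0])])
# nest: bright disc
im=T["frame"][240:290,295:350]
c=cv2.HoughCircles(cv2.resize(cv2.cvtColor(im,cv2.COLOR_BGR2GRAY),None,fx=4,fy=4,interpolation=cv2.INTER_CUBIC),cv2.HOUGH_GRADIENT,1,40,param1=80,param2=15,minRadius=44,maxRadius=70)
for x,y,rr in c[0][:3]:
    px=((x+.5)/4-.5+295,(y+.5)/4-.5+240);print("nest",px,rr/4,on(T,px,33).round(1))
for n,px,z in [("far pink",(263,115),15)]: print(n,on(S,px,z))
for n,px,z in [("purple",(193,294),15),("turq",(239,271),15),("tape",(467,277),19),("cup",(424,190),81),("vial",(211,192),48)]: print(n,on(T,px,z).round())
E
```

```text
[[1, 50, 138], [179, 51, 140], [1, 51, 140], [179, 53, 144]] [[5, 55, 138], [4, 57, 139], [2, 54, 138]] [[112, 16, 176], [109, 12, 177], [30, 13, 175], [40, 5, 144]]
dish (array([180.1745472 , 252.43097305]), array([19.98551369, 20.84357071]), 315.5) [519.2 410.6  17. ]
    (array([271.90368557, 198.92129993]), array([10.13668346, 15.51662064]), 111.09375) [518.9 402.2  17. ] [array([521.3, 412.7,   9.2]), np.float64(2.363252468087293)]
knob (array([274.92800522, 266.66085625]), array([5.80906343, 6.64915466]), 28.0) [477.7 172.6  62. ]
    (array([287.78518581, 233.77035379]), array([4.63202   , 5.60619259]), 17.28125) [478.8 168.5  62. ] [array([479.1, 172.6,  58.6]), np.float64(2.3297448548279838)]
plunger (array([362.06624985, 252.82694626]), array([19.94988441, 20.50035667]), 309.875) [493.3 -19.8 190. ]
    (array([322.97236729, 240.09135532]), array([15.18466949, 15.6450491 ]), 174.9375) [491.6 -32.2 190. ] [array([495.7, -21.2, 179.7]), np.float64(2.49457748829244)]
key (array([402.50863981, 255.4023428 ]), array([ 8.67438412, 20.77889824]), 93.15625) [ 501.8 -129.5   52. ]
nest (np.float32(321.25), np.float32(263.25)) 13.775 [487.1  63.9  33. ]
nest (np.float32(334.25), np.float32(262.25)) 17.35 [489.2  32.5  33. ]
nest (np.float32(310.75), np.float32(266.5)) 12.9 [479.6  89.3  33. ]
far pink [698.25623055 964.75018678  15.        ]
purple [417. 377.  15.]
turq [472. 265.  15.]
tape [ 450. -292.   19.]
cup [ 653. -181.   81.]
vial [663. 330.  48.]
```

The far pink disc at about (698,965) is out of reach, so the lidded one at (520,412) is the dish. Press yaw is about 0.08 rad, with the ram at about (493,-20), the nest at about (487,64), the post at about (478,173) and the key at about (502,-131). The carriage may start a few mm in. I'll pick up the dish now.

```bash
cat >> h.py <<'E'
from bench import ctrl,fingers,snapshot
from scipy.spatial.transform import Rotation as Ro
YAW=.0796; PX=np.array([np.cos(YAW),np.sin(YAW),0]); PY=np.array([-np.sin(YAW),np.cos(YAW),0])
O=np.array([493.2,-19.8,0])
def att(a):
    "tool down, closing line at world angle a"
    y=np.array([np.cos(a),np.sin(a),0]);z=np.array([0,0,-1.]);return Ro.from_matrix(np.c_[np.cross(y,z),y,z]).as_rotvec()
def best(p,a):
    "of the two equal grasps the one nearest mid range of the last joint"
    c=[(abs(q[5]),att(b)) for b in(a,a+np.pi) if (q:=ctrl.inverse_kinematics(p,att(b))) is not None]
    return min(c,key=lambda v:v[0])[1]
def st(*k):
    s=ctrl.sense();print(round(s["clock"],2),s["position"].round(1) if hasattr(s["position"],"round") else s["position"],"grip",round(s["grip_width"],1),np.round(s["wrist_force"],1),np.round(s["finger_force"],1),*k)
def pic(n):
    s=snapshot(n);return s
E
python3 - <<'E'
from h import *
d=np.array([520.5,412.5,0]); A=best(d+[0,0,100],YAW)
ctrl.goto(d+[0,0,90],A); st()
print(ctrl.move_linear(d+[0,0,12],feed=100,until_force=8)); st()
fingers.gripper_close(squeeze=40); st()
ctrl.move_linear(d+[0,0,110],feed=150); st()
s=snapshot("scene");t=snapshot("top")
a=cv2.resize(s["frame"][130:250,200:360],(800,600))[:, :]
cv2.imwrite("pics/pick.png",np.hstack([cv2.resize(s["frame"][120:270,200:350],(400,400)),cv2.resize(t["frame"][200:300,130:230],(400,400))]))
E
```

```text
1.76 [519.8 413.5  90.5] grip 85.3 [-1.   0.3  0.2] 0.0
False
2.69 [521.  412.8  12.5] grip 85.4 [-0.   0.6  0.2] 0.0
3.09 [521.  412.8  13.5] grip 56.6 [-1.9 -1.1  6.2] 41.0
3.89 [519.9 412.1 109.3] grip 56.5 [-0.4 -0.3 -1.1] 42.5
```

View pics/pick.png

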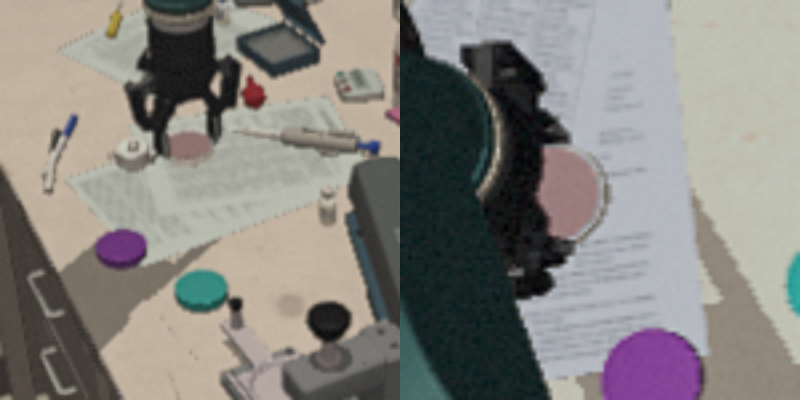

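The dish is held and centred: its right rim at top (181.5,247.5) gives a centre of y≈413. The opening is only 56.6 mm and the fingertips touched the table, so the pads are low on the dish base. They would hit the nest lip there, so I'll set the dish down and regrasp higher.

```bash
python3 - <<'E'
from h import *
d=np.array([520.5,412.5,0])
print(ctrl.move_linear(d+[0,0,12],feed=120,until_force=5)); st()
fingers.open_jaws()
ctrl.move_linear(d+[0,0,20.5]); fingers.gripper_close(squeeze=40); st()
ctrl.move_linear(d+[0,0,110],feed=150); st()
n=np.array([487,63.7,0]); A=best(n+[0,0,110],YAW)
ctrl.goto(n+[0,0,110],A); st()
t=snapshot("top");s=snapshot("scene")
cv2.imwrite("pics/over.png",np.hstack([cv2.resize(s["frame"][180:330,250:400],(400,400)),cv2.resize(t["frame"][200:300,260:360],(400,400))]))
E
```

```text
True
4.76 [518.1 411.   12.1] grip 56.4 [-0.   1.1  0.4] 44.5
5.81 [520.3 412.4  21.1] grip 56.7 [-1.7 -2.1  6.2] 41.0
6.56 [519.9 412.1 109.2] grip 56.1 [ 0.1  0.1 -0.8] 42.4
7.88 [487.7  64.3 110. ] grip 56.1 [ 0.3  0.3 -0.3] 42.4
```

View pics/over.png

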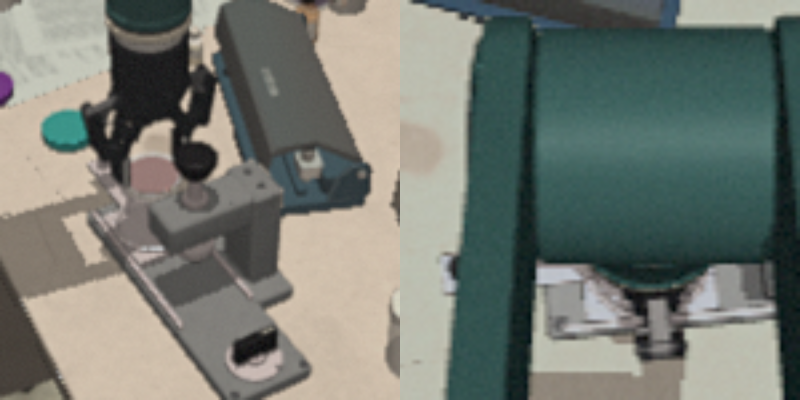

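The dish is held level over the nest, with the grip at 56 mm. I'll lower it until contact, release and check.

```bash
python3 - <<'E'
from h import *
n=np.array([487,63.7,0])
ctrl.move_linear(n+[0,0,62],feed=120)
print(ctrl.move_linear(n+[0,0,47],feed=25,until_force=4)); st()
fingers.open_jaws(); ctrl.hold(.1); st()
ctrl.move_linear(n+[0,0,125],feed=200)
p=np.array([478,172.6,0]); ctrl.goto(p+[0,0,120],best(p+[0,0,120],YAW+np.pi/2)); st()
t=snapshot("top");s=snapshot("scene")
for k,b,z in((t,(300,245,345,285),39),(s,(285,235,330,290),39)):
    q=blob(k,b,pink); print(q,on(k,q[0],z).round(1))
cv2.imwrite("pics/placed.png",np.hstack([cv2.resize(s["frame"][190:310,250:370],(400,400)),cv2.resize(t["frame"][210:290,265:345],(400,400))]))
E
```

```text
True
9.03 [487.3  63.7  50.1] grip 56.6 [-0.7  0.8  5.5] 42.8
9.53 [486.7  63.7  49.8] grip 85.5 [0.5 0.4 0.3] 0.0
11.28 [477.5 172.3 119.2] grip 85.3 [-0.7  0.4  0.3] 0.0
(array([322.57597351, 263.28671265]), array([20.465065  , 20.98099518]), 319.1875) [486.5  60.7  39. ]
(array([305.31529236, 262.24424171]), array([12.88943863, 15.27893066]), 76.78125) [485.5  62.6  39. ]
```

View pics/placed.png

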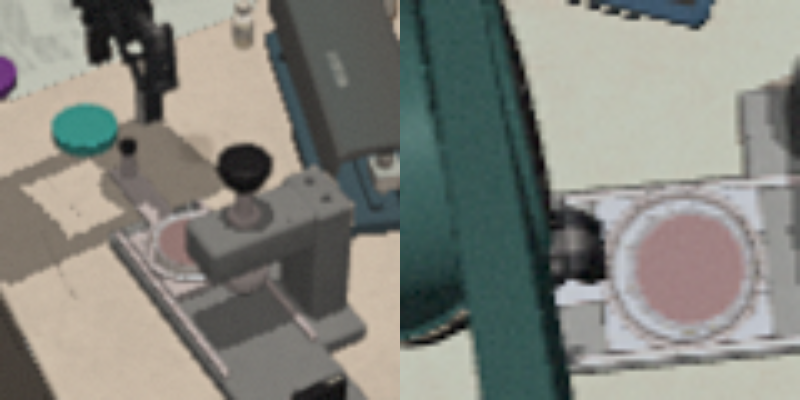

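The dish lies flat inside the lip ring, with its pink centre at top (322.6,263.3), within about 3 mm of the nest centre. Contact came at TCP height 50.1, which is the seat height. Next I'll grip the post knob and push the carriage in.

```bash
python3 - <<'E'
from h import *
p=np.array([478,172.6,0])
print(ctrl.move_linear(p+[0,0,47],feed=120,until_force=8)); st()
fingers.gripper_close(squeeze=25); st()
c=np.array(ctrl.sense()["position"]); c[2]=47
print(ctrl.move_linear(c-PY*75,feed=60,until_force=12)); st()
print(ctrl.move_linear(c-PY*100,feed=30,until_force=10)); st("travel",(c-np.array(ctrl.sense()["position"]))@PY)
ctrl.hold(.2); st()
E
```

```text
False
12.14 [478.4 172.6  47.3] grip 85.5 [0.7 0.1 0. ] 0.0
12.79 [478.1 172.7  47.3] grip 14.1 [-0.7  0.1  4.7] 24.3
False
14.19 [484.4  97.6  47.2] grip 14.2 [-0.9 -1.2  5.5] 24.4
True
14.65 [485.   89.8  47.3] grip 14.1 [-0.7  4.1  4.2] 25.2 travel 83.16322071211358
14.85 [485.   89.8  47.3] grip 14.2 [-0.1  3.9  5. ] 25.3
```

```bash
python3 - <<'E'
from h import *
c=np.array(ctrl.sense()["position"]); c[2]=47
print(ctrl.move_linear(c-PY*5,feed=15,until_force=15)); st("pressY",(np.array(ctrl.sense()["position"])-O)@PY)
fingers.open_jaws(); st()
c=np.array(ctrl.sense()["position"]); c[2]=100; ctrl.move_linear(c,feed=200)
k=O-PY*112
c[2]=140;ctrl.move_linear(c,feed=250)
# rise over/around the plunger toward the robot
w=O-PX*95+[0,0,140]
A=best(k+[0,0,120],YAW+np.pi/2); q=ctrl.inverse_kinematics(k+[0,0,41],A)
r=Ro.from_rotvec([0,0,-1.06])*Ro.from_rotvec(A); A2=r.as_rotvec(); print(q,ctrl.inverse_kinematics(k+[0,0,41],A2))
s=snapshot("top")
print([ (v.round(1)) for v in (blob(s,(335,235,392,275),dark)[0],on(s,blob(s,(394,240,414,270),dark)[0],52))]); st()
E
```

```text
True
15.09 [485.   89.9  47.3] grip 13.9 [-0.8  2.9  3.7] 25.4 pressY 109.98610122580588
15.78 [485.   89.9  47.3] grip 85.4 [0.4 0.  1. ] 0.0
[-3.89183916e-01  5.18204793e-01  1.87775463e+00 -4.44089210e-16
  7.45633234e-01  1.10201241e+00] [-0.38918392  0.51820479  1.87775463  0.          0.74563323  2.16201241]
[array([362.2, 252.8]), array([ 500.9, -129.3,   52. ])]
16.56 [484.4  89.9 139.3] grip 85.6 [ 0.1  0.4 -0.2] 0.0
```

The carriage is hard on its inner stop, with the post at press y = 110. Now the key.

```bash
python3 - <<'E'
from h import *
c=np.array(ctrl.sense()["position"]); c[2]=235; ctrl.move_linear(c,feed=300)
k=O-PY*112
A=best(k+[0,0,120],YAW+np.pi/2)
ctrl.goto(k+[0,0,235],A); print(ctrl.move_linear(k+[0,0,41],feed=150,until_force=8)); st()
fingers.gripper_close(squeeze=60); st()
for a in (.5,.8,1.0,1.05):
    ctrl.goto(k+[0,0,41],(Ro.from_rotvec([0,0,-a])*Ro.from_rotvec(A)).as_rotvec()); s=ctrl.sense();print(a,np.round(s["moment"],2)); st()
ctrl.hold(.25); s=ctrl.sense();print(np.round(s["moment"],2),s["joints"][5])
s=snapshot("top"); cv2.imwrite("pics/key.png",cv2.resize(s["frame"][210:290,360:460],(500,400)))
E
```

```text
False
20.77 [ 502.7 -131.7   41.7] grip 85.3 [0.2 0.1 1.1] 0.0
21.44 [ 502.1 -131.5   41.2] grip 11.1 [-0.   0.2  4.5] 60.1
0.5 [ 1.04 -0.18  0.07]
21.99 [ 502.3 -130.3   41.2] grip 10.4 [1.5 6.1 5.8] 60.3
0.8 [ 1.58 -0.5   0.12]
22.38 [ 502.8 -129.7   41.3] grip 10.5 [ 2.9 10.   5.8] 60.2
1.0 [ 1.89 -0.71  0.18]
22.69 [ 503.1 -129.4   41.2] grip 10.6 [ 4.9 12.   5.1] 60.2
1.05 [ 2.04 -0.75  0.93]
22.94 [ 503.1 -129.3   41.3] grip 10.7 [ 4.4 11.9  4.6] 62.5
[ 2.01 -0.7   0.91] 2.150726343883369
```

The moment rises sharply at 1.05 rad, so the key is on its stop. I'll turn it back, release it, then press the plunger.

```bash
python3 - <<'E'
from h import *
k=O-PY*112
A=best(k+[0,0,120],YAW+np.pi/2)
ctrl.goto(k+[0,0,41],A); st(np.round(ctrl.sense()["moment"],2))
fingers.open_jaws(); ctrl.hold(.2); st()
ctrl.move_linear(k+[0,0,235],feed=250)
fingers.gripper_close(squeeze=40)
s=snapshot("top")
q=blob(s,(394,240,414,270),dark); print(q, on(s,q[0],52).round(1))
im=s["frame"][240:272,388:420]; m=(cv2.cvtColor(im,cv2.COLOR_BGR2GRAY)<70).astype(np.uint8)
c=max(cv2.findContours(m,0,1)[0],key=cv2.contourArea); print(cv2.minAreaRect(c))
s0=pickle.load(open("top0.pkl","rb"))["frame"][240:272,388:420]; m=(cv2.cvtColor(s0,cv2.COLOR_BGR2GRAY)<70).astype(np.uint8)
c=max(cv2.findContours(m,0,1)[0],key=cv2.contourArea); print(cv2.minAreaRect(c))
cv2.imwrite("pics/key2.png",cv2.resize(s["frame"][210:290,320:420],(500,400)))
st()
E
```

```text
24.23 [ 502.1 -131.5   41.2] grip 10.6 [-1.2  1.   5.2] 60.3 [-0.03  0.17  0.02]
25.13 [ 502.1 -131.4   41. ] grip 85.3 [-0.2 -0.8 -0.4] 0.0
(array([404.82905388, 247.01017857]), array([17.81731987, 35.44441986]), 248.84375) [ 521.8 -135.8   52. ]
((20.0, 12.0), (24.0, 22.0), 90.0)
((14.594263076782227, 15.036885261535645), (18.288219451904297, 6.065895080566406), 84.80557250976562)
26.88 [ 502.1 -131.5  235.1] grip -0.1 [ 0.1  1.1 -0.3] 0.0
```

View pics/key2.png

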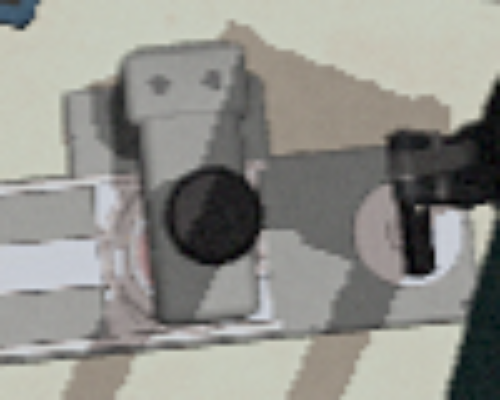

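The key bar (crop 415,240) is back along press x, and the carriage is under the ram. Now I'll press the plunger.

```bash
python3 - <<'E'
from h import *
A=best(O+[0,0,200],YAW+np.pi/2)
ctrl.goto(O+[0,0,225],A); st()
print(ctrl.move_linear(O+[0,0,203],feed=80,until_force=6)); st()
print(ctrl.move_linear(O+[0,0,174],feed=25,until_force=22)); st()
ctrl.hold(.25); st()
ctrl.move_linear(O+[0,0,230],feed=80); st()
s=snapshot("top"); cv2.imwrite("pics/pl.png",s["frame"])
E
```

```text
27.4 [493.2 -19.2 225.1] grip -0.2 [-0.5  0.5 -0. ] 0.0
False
27.82 [493.1 -20.5 202.7] grip 0.1 [-0.7 -0.5  0.4] 0.0
True
28.7 [493.7 -20.  181.2] grip 0.1 [-1.7  0.4  9.3] 4.5
28.95 [493.7 -20.  181.2] grip -0.0 [-1.3 -0.7  8.9] 4.5
29.72 [492.8 -19.7 229.4] grip 0.3 [-0.7 -0.2 -0. ] 0.0
```

It reached the stop, with a force spike at 19.8 mm of travel. I'll press once more with a firm hold for certainty, which does no harm to the order, then draw the carriage out.

```bash
python3 - <<'E'
from h import *
ctrl.move_linear(O+[0,0,203],feed=120)
print(ctrl.move_linear(O+[0,0,180.3],feed=30,until_force=50)); ctrl.hold(.25); st()
ctrl.move_linear(O+[0,0,235],feed=100); ctrl.hold(.3); fingers.open_jaws()
p=O+PY*110; A=best(p+[0,0,120],YAW+np.pi/2)
ctrl.goto(p+[0,0,235],A); ctrl.move_linear(p+[0,0,47],feed=150,until_force=8); st()
fingers.gripper_close(squeeze=25); st()
print(ctrl.move_linear(p+PY*78+[0,0,47],feed=60,until_force=12)); st()
print(ctrl.move_linear(p+PY*97+[0,0,47],feed=25,until_force=12)); st("travel",(np.array(ctrl.sense()["position"])-p)@PY)
E
```

```text
False
31.3 [493.8 -19.9 181.2] grip 0.1 [-1.5 -0.2  7.9] 4.5
35.0 [485.1  89.8  47.6] grip 85.5 [ 0.  -1.3 -0.4] 0.0
35.65 [484.5  89.9  47.1] grip 14.1 [-0.8  0.2  3. ] 24.3
False
37.1 [478.  168.7  47.1] grip 14.1 [-0.6  0.3  5.4] 24.5
True
37.64 [477.1 179.6  47.1] grip 14.4 [ 0.2 -3.2  5.3] 24.9 travel 90.00269664599973
```

Both presses ended at 181.2 mm, so that was the stop. The carriage travelled exactly 90.0 mm to its outer stop. I'll release, retreat and check.

```bash
python3 - <<'E'
from h import *
fingers.open_jaws()
c=np.array(ctrl.sense()["position"]); c[2]=200; ctrl.move_linear(c,feed=200)
ctrl.goto([300,430,240],ctrl.sense()["ee_rot"]); ctrl.hold(.2); st()
t=snapshot("top");s=snapshot("scene")
q=blob(t,(295,245,345,285),pink);k=blob(t,(262,258,282,276),dark);n=O+PY*90
print("dish",on(t,q[0],39).round(1),q[1],"nest",n.round(1),"knob travel",(on(t,k[0],62)-O)@PY, "plunger",blob(t,(348,240,376,268),dark),"key",blob(t,(396,242,412,268),dark))
cv2.imwrite("pics/end.png",np.hstack([cv2.resize(s["frame"][190:330,250:390],(400,400)),cv2.resize(t["frame"][200:300,260:420],(400,250)).repeat(1,0) if 0 else cv2.resize(t["frame"][190:350,260:420],(400,400))]))
E
```

```text
40.63 [300.9 429.2 239.8] grip 85.2 [-0.3 -0.3 -0.6] 0.0
dish [485.8  65.5  39. ] [20.54191399 21.29684258] nest [486.   69.9   0. ] knob travel 197.94659950795383 plunger (array([362.0477562 , 252.83797169]), array([19.89423752, 20.50424576]), 308.71875) key (array([402.63654327, 255.32188702]), array([ 7.73374271, 22.08165932]), 92.875)
```

View pics/end.png

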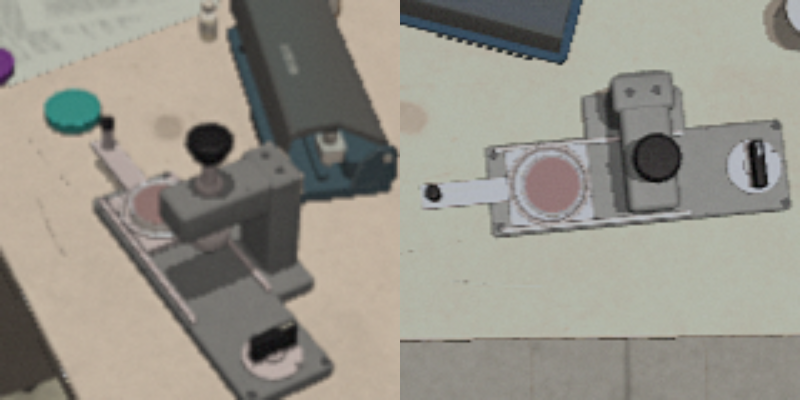

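The carriage is fully out, the dish (crop 553,183) lies flat within its lip ring, the key is at rest, the plunger is up and the arm is clear of everything.

```bash
python3 -c "
from bench import ctrl
print(ctrl.hand_in())"
```

```text
the job is handed in; nothing more can be done
None
```

The dish was stamped and the job handed in after about 41 s of robot time. The last pictures show the carriage fully out, the dish flat in its nest, the plunger up and the key at rest; the hand-in call returned no verdict.

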